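# Free the fence of a mitre sled on the tool stall: stop out, index pin held up

### The arm

A 6-joint arm with a two-finger parallel gripper is mounted at the origin on the work surface. World frame = base frame: x ahead of the robot, y to its left, z up, the work surface at z = 0. Lengths are in mm, angles in rad, forces in N, time in s.
With the tool pointing down it reaches from about 400 to 925 mm from the base axis. Payload 12.5 kg.
Tool frame: the origin (TCP) lies on the mounting face of the last link; the fingertips stand 190 mm ahead of it and the grasp point (between the pads) lies 171 mm ahead of it; z points along the fingers, y is the line along which they close (so a half turn about z gives the same grasp; the last joint's range is limited). The gripper opens to 95 mm and grips with 3 to 60 N. Pads are 20 mm wide; open, the fingers measure 119 mm over their backs; the gripper's body (75 mm by 180 mm) begins 59 mm behind the grasp point.
Start: joints at [1.04, 0.491, 1.559, -0, 1.092, -0.106], TCP at [257.564, 569.461, 404.761] pointing down, gripper open.
Joint ranges: [-3.1, 3.1], [-0.84, 2.19], [0.05, 2.79], [-1.13, 4.28], [0.06, 2.93], [-2.69, 2.69]. Speed limits (rad/s): [2.22, 2.22, 2.79, 3.14, 3.14, 3.14].

### API

Orientations are given as [roll, pitch, yaw] about the fixed x, y, z axes, in that order (R = Rz(yaw) Ry(pitch) Rx(roll)).
In Python, from cell import env gives the robot as it stands.
- The arm moves only by the tool carry_out, never from a script. Its argument "series" is a list of rows, each a list of 5 numbers: the shift along the tool's x, y, z in m, then the turn about the tool's z in degrees, then the opening, from 0 (shut) to 1 (fully open). A call has 1 to 20 rows; each row is the pose to reach, as a shift and turn from the pose commanded when the call began, along the tool's axes at that moment; what a row does not reach only later rows make up. A row lasts 1/8 s, in which the tool goes at most 62.5 mm and 10.7 degrees, less where a joint would pass 70% of its speed; a pose out of reach is approached as far as the arm can. A call with a gripper value outside its range is refused whole. The fingers move at their own pace and stop on an object; the grip force is fixed at half the most. Time passes only in rows, so rows that repeat a pose let the fingers close. It gives the time, the measured TCP pose, the force, the opening and the grip force at its end, in the units of the state.
- env.state(): the state, without advancing time (a new reading comes with each control period).
- env.read_camera(name): name is "scene" or "top"; returns (picture, depth): 400x640x3 uint8, red, green, blue; 400x640 float32, mm along the optical axis (not along the pixel's ray), 0 where there is no reading.
- env.get_calibration(name): a dict with "intrinsics" (3x3 intrinsics, pixels), "cam_to_world" (4x4, takes a point from camera to world coordinates). Camera axes: x right, y up, looking along -z (the intrinsics and any distortion apply to the point x, -y, -z); pixel columns grow to the right and rows downward; lengths in mm; the calibration is good to about 2 mm. A picture is of the moment at which its call begins. get_calibration takes no time and is no camera call.
- env.job_done(): hands the job in; it is judged then, once.
The state is a dict: "t": time; "joints": joint angles; "qvel": joint speeds; "tau": joint torques, N m; "eef_pos": TCP position; "tcp_rot": TCP orientation; "ft_force": force on the tool from outside, world axes, zero at the start; "moment": the same for the moment, N m; "opening": opening from 0.0 (shut) to 1.0 (fully open); "grip_force": force on a finger pad.
Only numpy, scipy, OpenCV 4.12 (cv2) and the standard library are available. Lean on these libraries where they do the work, as an engineer would, in place of code of your own. Each camera call takes 0.05 s, during which the arm holds its last target. There are 200 camera calls.

### The job

I want to re-angle the fence of this mitre sled for a customer: slide the length stop (the one with the black knob) all the way out against the red end stop of the fence, then pull the red knob of the index plunger up as far as it goes and keep holding it there, with its pin clear of the hole - finish while still holding it up; I will swing the fence myself. Leave the fence at the angle where it stands and do not disturb anything else on the sled or the table.

Things in the scene. Friction and masses are not known exactly. Their poses are not given: they have to be found in the camera images.
- stop_knob (a point): Middle of the length stop's black knob (upright cylinder 26 mm across, 24 mm high), 112 mm above the table. Under it a thin stud 10 mm high, then the stop block (44 mm along the fence, 26 mm across, top 22 mm below this point) riding on the fence, its flap over the fence's far side. Axes: z up, y along the fence towards the red end stop, x square to the fence, away from the robot.
- stop (a joint): Position of the length stop along the fence, m: 0 = innermost, 0.140 = against the end stop (fully out). It slides stiffly (about 2.5 N) and stays where it is left.
- plunger_knob (a point): Middle of the index plunger's red knob (upright straight cylinder 28 mm across, 26 mm high); seated, 67 mm above the table. Below it a 2 mm gap, the dark plunger body (20 mm across, 16 mm high), then the grey carrier arm (40 mm wide, top 31 mm below this point). The fence runs 110 mm beyond it. Axes as for stop_knob.
- plunger (a joint): How far the index plunger is pulled up, m: 0 = pin seated in its hole, 0.012 = fully back against its stop. The pin is clear of the hole from about 0.009. A spring pulls it back at once when let go: about 6 N to start, 12 N fully back.
- fence (a joint): Swing of the fence about its pivot, rad, seen against the sled board: 0 = square, where it stands at the start. The seated pin holds it there; with the pin out it can be swung by about 6 N sideways at the red knob.
- sled: Mitre sled on the table (does not move): plywood board 340 x 520 mm, top 22 mm above the table; origin at the centre of its underside, x away from the robot, square to the fence, y along the fence. The aluminium fence (480 mm long, 20 mm thick, top 74 mm above the table) stands across it, 10 mm beyond the centre. The stop starts 55 to 125 mm left (+y) of the centre.
- offcut_mid (a point): Bystander, not to be disturbed: pale wood offcut, 45 x 150 x 20 mm, lying on the sled board in front of the fence; this point is its middle, half-way up.
- pencil_mid (a point): Bystander, not to be disturbed: flat red carpenter's pencil, 170 x 14 x 7 mm, lying on the board in front of the fence; this point is its middle, half-way up.
- tape_mid (a point): Bystander, not to be disturbed: yellow and black tape measure, 64 x 30 x 60 mm, standing on the board behind the fence; this point is its middle, half-way up.
- square_mid (a point): Bystander, not to be disturbed: small combination square (150 mm steel blade, blue head), lying on the board behind the fence, 16 mm high; this point is its middle, half-way up.
- spray_mid (a point): Bystander, not to be disturbed: yellow and black trigger spray bottle, 72 mm across, 203 mm tall, on the table; this point is its middle, half-way up.
- aerosol_mid (a point): Bystander, not to be disturbed: black and yellow aerosol can with red cap, 66 mm across, 220 mm tall, on the table; this point is its middle, half-way up.
- oil_mid (a point): Bystander, not to be disturbed: blue bottle, 64 mm across, 128 mm tall, on the table; this point is its middle, half-way up.
- roll_mid (a point): Bystander, not to be disturbed: roll of black tape, 84 mm across, 20 mm high, lying on the table; this point is its middle, half-way up.

How it is judged (in metres and radians):
On the way, in this order (a step that is already met when the one before it is completed fails the run):
1. the length stop is slid out against its end stop while the index pin is still seated (value of joint stop above 0.136 m and value of joint plunger below 0.003 m), for 0.2 s.
2. the plunger is pulled fully back, held by the fingers (value of joint plunger above 0.0105 m and contact force between plunger and the fingers above 2 N), for 0.5 s.
At the end, for the whole second after the job is handed in: The length stop is within 4 mm of its end stop, the index plunger is pulled up by at least 10.5 of its 12 mm and held there by the gripper's fingers, the fence is still within 0.05 rad (about 3 degrees) of square to the sled, and every bystander is within 20 mm of where it was (all of step 2 and value of joint stop above 0.136 m and value of joint fence between -0.05 and 0.05 rad and distance of each of offcut_mid, pencil_mid, tape_mid, square_mid, spray_mid, aerosol_mid, oil_mid, roll_mid from where it was at the start of the episode below 0.02 m); the arm keeps its last pose, push and grip.
It fails at once if the fence is swung by more than 0.06 rad (value of joint fence above 0.06 rad or value of joint fence below -0.06 rad).
It fails at once if a bystander is shifted by more than 20 mm (distance of any of offcut_mid, pencil_mid, tape_mid, square_mid, spray_mid, aerosol_mid, oil_mid, roll_mid from where it was at the start of the episode above 0.02 m).
It also fails if it takes over 48 s, if anything falls off the work surface, if the arm or the gripper's body presses on something with over 40 N, if the wrist force passes 120 N, or if a joint passes its speed limit or range.

## Working session

There is one attempt and no reset: what is moved stays moved. The work goes in short steps, Python scripts to look and compute and a tool call to move; the robot and the scene stay as the last step left them, time stands still between calls to the robot, and variables do not carry over. Pictures are saved under pics/ and viewed, at most 10 in all, crops included, and the job is handed in when it is done.

Besides the shell and the picture viewer there is one more tool, called as name([rows], argument=value, ...), one row to a line, values as JSON. carry_out: Moves the arm, as the interface text tells. Its arguments: {"type":"object","properties":{"series":{"type":"array","items":{"type":"array","items":{"type":"number"}}}},"required":["series"]}

```bash
mkdir -p pics; python3 - <<'E'
from cell import env
import cv2,numpy as np
for n in("scene","top"):
    p,d=env.read_camera(n); cv2.imwrite(f"pics/{n}0.png",p[:,:,::-1]); np.savez(f"{n}0.npz",p=p,d=d)
    c=env.get_calibration(n); print(n,np.round(c["intrinsics"],1).tolist(),np.round(c["cam_to_world"],3).tolist(),[k for k in c])
s=env.state();print(s)
E
```

```text
scene [[504.2, 0.0, 328.6], [0.0, 504.2, 202.2], [0.0, 0.0, 1.0]] [[-0.082, -0.734, 0.675, 1589.32], [0.997, -0.061, 0.055, 65.956], [0.0, 0.677, 0.736, 1196.309], [0.0, 0.0, 0.0, 1.0]] ['intrinsics', 'cam_to_world']
top [[374.4, 0.0, 317.5], [0.0, 374.4, 199.4], [0.0, 0.0, 1.0]] [[0.022, 0.987, -0.157, 397.028], [-1.0, 0.021, -0.003, -26.574], [0.0, 0.157, 0.988, 1151.998], [0.0, 0.0, 0.0, 1.0]] ['intrinsics', 'cam_to_world']
{'t': 0.1, 'joints': array([ 1.04037352e+00,  4.91466113e-01,  1.55938044e+00, -3.63093058e-05,
        1.09173520e+00, -1.05619858e-01]), 'qvel': array([-4.40003618e-04, -1.41649508e-03, -1.04460396e-03,  9.90670364e-05,
       -9.01812848e-04,  7.38480840e-05]), 'tau': array([ 2.60556000e-03, -6.13626838e+01, -2.58595562e+01,  6.93824817e-02,
        4.70655458e-02, -1.23915538e-05]), 'eef_pos': array([257.56392124, 569.42349571, 404.24348631]), 'tcp_rot': array([-3.14060567e+00, -7.22487057e-05,  2.71680642e+00]), 'ft_force': array([ 0.31391009, -0.27641791,  0.01071096]), 'moment': array([-0.03016693,  0.01245971, -0.04930183]), 'grip_force': 0.0, 'opening': 1.000855826579077}
```

View pics/scene0.png

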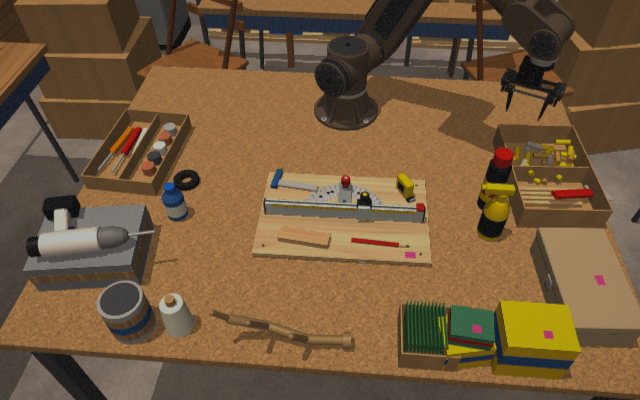

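View pics/top0.png

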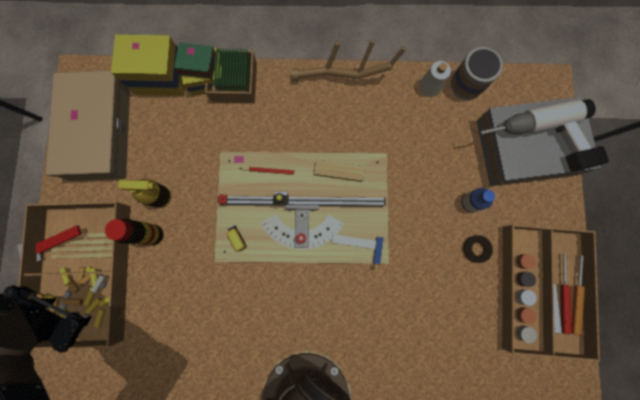

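Scene picture: the red plunger knob is at about (346,181), the black stop knob at (365,197) and the red end stop at (420,208). In the top picture they are at (301,239), (280,198) and (223,199). The tape measure stands at (236,238) top. Next I'll measure them with masks.

```bash
cat > h.py <<'E'
import numpy as np,cv2
from cell import env
def ray(n,u,v,z):
    c=env.get_calibration(n);K=c["intrinsics"];T=c["cam_to_world"]
    d=T[:3,:3]@np.array([(u-K[0,2])/K[0,0],-(v-K[1,2])/K[1,1],-1]);o=T[:3,3]
    return (o+d*(z-o[2])/d[2])
def pts(n,d):
    c=env.get_calibration(n);K=c["intrinsics"];T=c["cam_to_world"]
    v,u=np.mgrid[:400,:640]
    P=np.stack([(u-K[0,2])/K[0,0]*d,-(v-K[1,2])/K[1,1]*d,-d],-1)
    return P@T[:3,:3].T+T[:3,3]
def blobs(m,amin=8):
    n,l,s,c=cv2.connectedComponentsWithStats(m.astype(np.uint8))
    return [(s[i],c[i],l==i) for i in range(1,n) if s[i,4]>=amin]
E
python3 - <<'E'
from h import *
for n in("scene","top"):
    f=np.load(n+"0.npz");p,d=f["p"],f["d"];P=pts(n,d)
    h=cv2.cvtColor(p,cv2.COLOR_RGB2HSV)
    roi=(P[...,0]>350)&(P[...,0]<850)&(abs(P[...,1])<320)
    red=((h[...,0]<8)|(h[...,0]>172))&(h[...,1]>150)&(h[...,2]>70)&roi
    for s,c,m in blobs(red): print(n,"red",s,c.round(1),np.median(P[m],0).round(),P[m].min(0).round(),P[m].max(0).round())
    hi=roi&(P[...,2]>93)&(P[...,2]<140)
    for s,c,m in blobs(hi,5): print(n,"z>93",s,c.round(1),np.median(P[m],0).round(),P[m].min(0).round(),P[m].max(0).round())
    pl=roi&(P[...,2]>70)&(P[...,2]<78)
    for s,c,m in blobs(pl,60):
        q=P[m];l=cv2.fitLine(q[:,:2].astype(np.float32),cv2.DIST_HUBER,0,.01,.01).ravel();print(n,"fence",s,q.mean(0).round(),np.degrees(np.arctan2(l[1],l[0])),q.min(0).round(),q.max(0).round())
    o=p[140:270,200:400] if n=="top" else p[150:280,240:440]
    cv2.imwrite(f"pics/{n}c.png",cv2.resize(o[:,:,::-1],None,fx=4,fy=4,interpolation=cv2.INTER_CUBIC))
E
```

```text
scene red [341 175   9  11  64] [345.3 180.4] [465.  26.  76.] [362.  13.  -2.] [472.  39.  81.]
scene red [417 203   8   8  55] [420.1 206.7] [568. 255.  85.] [551. 245.  72.] [581. 269.  91.]
scene red [351 238  48   9 186] [374.6 241.9] [665. 126.  28.] [651.  56.  19.] [678. 195.  35.]
scene z>93 [360 192  11  11  91] [364.3 197. ] [573.  88. 120.] [553.  75.  93.] [580. 106. 127.]
scene fence [263 198 101  15 444] [570. -74.  73.] -89.5683 [ 556. -216.   70.] [594.  87.  78.]
scene fence [370 204  56   9 238] [568. 186.  73.] -89.56476 [554. 107.  70.] [581. 271.  78.]
top red [250 168  43   6 130] [271.  170.4] [663. 122.  29.] [655.  57.  23.] [670. 188.  34.]
top red [219 195   7   9  58] [222.1 198.9] [561. 252.  87.] [549. 242.  81.] [573. 261.  91.]
top red [297 236   7   6  10] [299.2 239.4] [449.  28.  81.] [446.  16.  77.] [460.  33.  84.]
top z>93 [275 193  12  11  85] [279.5 197.6] [563.  83. 124.] [550.  67.  93.] [576.  96. 131.]
top fence [227 196  46   8 306] [563. 175.  74.] 89.2585 [553. 109.  70.] [574. 242.  78.]
top fence [288 197  98   8 635] [566. -79.  74.] -89.69986 [ 554. -220.   70.] [577.  62.  78.]
```

View pics/topc.png

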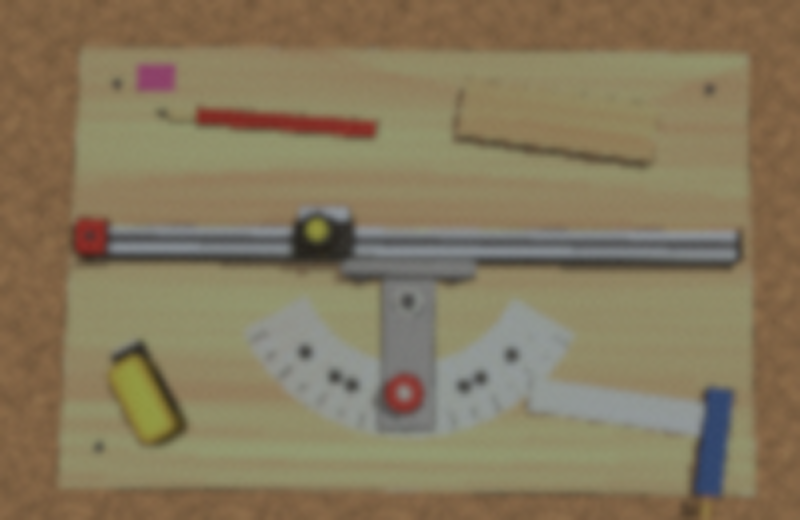

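View pics/scenec.png

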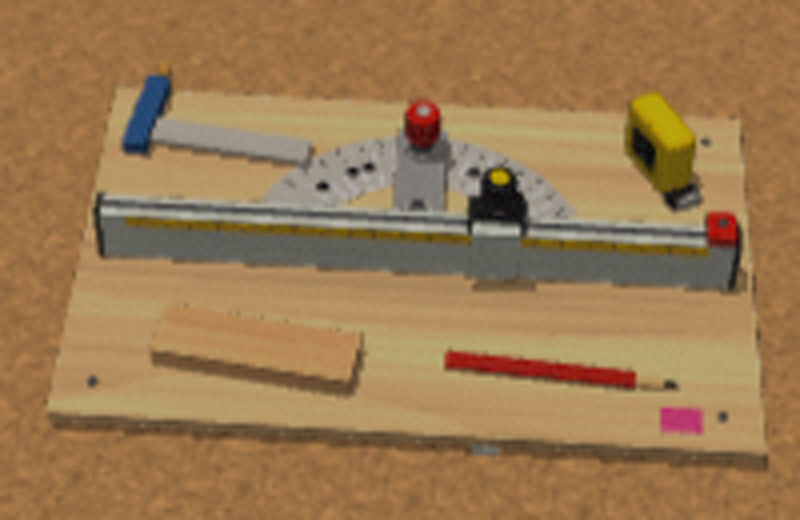

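The crops show the yellow disc on top of the stop knob at top px about (279,197.5), the pale disc on the plunger knob at about (301,238), and a nearly square sled. The stop block is right of the end stop, with free fence in between.

```bash
python3 - <<'E'
from h import *
def disc(n,ctr,r,f):
    p=np.load(n+"0.npz")["p"];h=cv2.cvtColor(p,cv2.COLOR_RGB2HSV).astype(int)
    m=f(h);v,u=np.nonzero(m);k=np.hypot(u-ctr[0],v-ctr[1])<r;return u[k].mean(),v[k].mean(),k.sum()
yel=lambda h:(abs(h[...,0]-29)<8)&(h[...,1]>130)&(h[...,2]>80)
red=lambda h:((h[...,0]<9)|(h[...,0]>171))&(h[...,1]>95)&(h[...,2]>60)
for n,a,b in(("top",(279,197.5),(301,238)),("scene",(364.5,194.5),(346,181))):
    u,v,k=disc(n,a,4,yel);print(n,"stop",u,v,k,ray(n,u,v,124).round(1))
    u,v,k=disc(n,b,9,red);print(n,"plunger",u,v,k,ray(n,u,v,80 if n=="top" else 70).round(1))
# pale disc centres from crops
print("pale top",ray("top",200+404/4-.4,140+392/4-.4,80).round(1),"scene",ray("scene",240+425/4-.4,150+109/4-.4,80).round(1))
f=np.load("top0.npz");P=pts("top",f["d"])
for s,c,m in blobs((P[...,2]>110)&(P[...,2]<260)&(P[...,1]<480)&(abs(P[...,0]-550)<200)&(P[...,0]<720),20):print(s,P[m].min(0).round(),P[m].max(0).round())
# board edges -> yaw
h=cv2.cvtColor(f["p"],cv2.COLOR_RGB2HSV);print([ray("top",200+u/4,140+v/4,22).round(1).tolist() for u,v in((80,46),(748,54),(60,488),(755,494))])
E
```

```text
top stop 278.5 197.0 16 [564.4  85.2 124. ]
top plunger 300.47457627118644 238.08474576271186 59 [454.2  22.8  80. ]
scene stop 364.25 193.625 16 [563.8  87.1 124. ]
scene plunger 345.358024691358 180.59259259259258 81 [460.2  26.8  70. ]
pale top [455.6  22.5  80. ] scene [453.4  27.7  80. ]
[566 147  43  25 797] [ 658. -821.  111.] [ 720. -730.  160.]
[123 179  34  24 571] [543. 405. 110.] [610. 480. 208.]
[480 190  15  13 147] [ 564. -514.  111.] [ 596. -479.  133.]
[275 193  10  10  78] [550.  70. 112.] [576.  96. 131.]
[114 219  34  26 722] [426. 446. 110.] [491. 480. 224.]
[[720.8, 284.2, 22.0], [725.7, -236.6, 22.0], [380.9, 277.9, 22.0], [387.7, -239.2, 22.0]]
```

carry_out([
  [0, 0, -0.06, 0, 1],
  [-0.04, -0.026, -0.06, 5, 1],
  [-0.08, -0.052, -0.06, 11, 1],
  [-0.12, -0.078, -0.06, 16, 1],
  [-0.16, -0.105, -0.06, 22, 1],
  [-0.2, -0.131, -0.06, 27, 1],
  [-0.24, -0.157, -0.06, 33, 1],
  [-0.28, -0.183, -0.06, 38, 1],
  [-0.32, -0.21, -0.06, 44, 1],
  [-0.36, -0.236, -0.05, 49, 1],
  [-0.4, -0.262, -0.03, 54, 1],
  [-0.44, -0.288, 0, 60, 1],
  [-0.478, -0.314, 0.03, 65.2, 1],
  [-0.478, -0.314, 0.054, 65.2, 1],
  [-0.478, -0.314, 0.054, 65.2, 1],
  [-0.478, -0.314, 0.054, 65.2, 1],
])

```text
t: 2.1
eef_pos: [563.7, 86.8, 351.6]
tcp_rot: [3.141, -0.0, 1.58]
ft_force: [-0.4, -1.1, 0.2]
opening: 1.003
grip_force: 0.0
```

carry_out([
  [0, 0, 0.03, 0, 1],
  [0, 0, 0.055, 0, 1],
  [0, 0, 0.066, 0, 1],
  [0, 0, 0.066, 0, 1],
  [0, 0, 0.066, 0, 0.6],
  [0, 0, 0.066, 0, 0.3],
  [0, 0, 0.066, 0, 0],
  [0, 0, 0.066, 0, 0],
  [0, 0, 0.066, 0, 0],
  [0, 0, 0.066, 0, 0],
])

```text
t: 3.35
eef_pos: [563.7, 86.4, 284.7]
tcp_rot: [-3.142, -0.0, 1.579]
ft_force: [-0.0, 0.6, 0.7]
opening: 0.426
grip_force: 0.0
```

```bash
python3 - <<'E'
from h import *
p,d=env.read_camera("scene");o=p[60:280,260:480];cv2.imwrite("pics/g1.png",cv2.resize(o[:,:,::-1],None,fx=2.7,fy=2.7,interpolation=cv2.INTER_CUBIC))
E
```

```text
(no output)
```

View pics/g1.png

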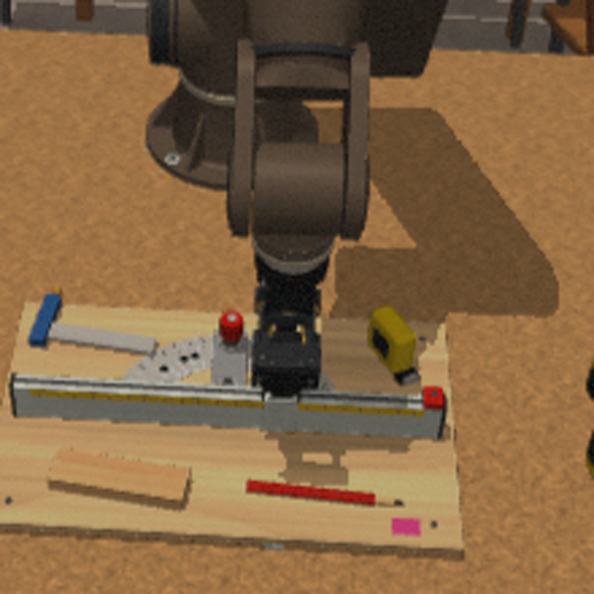

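The picture shows the gripper lined up over the stop block at about (285,385) in the crop, with the fingers still closing. I'll let them close.

carry_out([
  [0, 0, 0, 0, 0],
  [0, 0, 0, 0, 0],
  [0, 0, 0, 0, 0],
  [0, 0, 0, 0, 0],
  [0, 0, 0, 0, 0],
  [0, 0, 0, 0, 0],
])

```text
t: 4.15
eef_pos: [563.3, 86.4, 284.7]
tcp_rot: [-3.14, -0.0, 1.579]
ft_force: [-4.3, 0.7, 3.6]
opening: 0.265
grip_force: 30.0
```

carry_out([
  [0.005, 0, 0, 0, 0],
  [0.015, 0, 0, 0, 0],
  [0.027, 0, 0, 0, 0],
  [0.04, 0, 0, 0, 0],
  [0.053, 0, 0, 0, 0],
  [0.066, 0, 0, 0, 0],
  [0.08, 0, 0, 0, 0],
  [0.093, 0, 0, 0, 0],
  [0.105, 0, 0, 0, 0],
  [0.112, 0, 0, 0, 0],
  [0.116, 0, 0, 0, 0],
  [0.118, 0, 0, 0, 0],
  [0.118, 0, 0, 0, 0],
  [0.118, 0, 0, 0, 0],
])

```text
t: 5.9
eef_pos: [562.6, 204.4, 284.7]
tcp_rot: [-3.141, -0.0, 1.579]
ft_force: [-4.8, 1.0, 2.7]
opening: 0.267
grip_force: 30.0
```

carry_out([
  [0.003, 0, 0, 0, 0],
  [0.006, 0, 0, 0, 0],
  [0.009, 0, 0, 0, 0],
  [0.011, 0, 0, 0, 0],
  [0.013, 0, 0, 0, 0],
  [0.015, 0, 0, 0, 0],
])

```text
t: 6.65
eef_pos: [562.5, 219.1, 284.7]
tcp_rot: [-3.141, 0.0, 1.579]
ft_force: [-5.4, -2.7, 2.6]
opening: 0.271
grip_force: 30.0
```

```bash
python3 - <<'E'
from h import *
p,d=env.read_camera("scene");o=p[160:240,380:460];cv2.imwrite("pics/g2.png",cv2.resize(o[:,:,::-1],None,fx=7,fy=7,interpolation=cv2.INTER_CUBIC))
E
```

```text
(no output)
```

View pics/g2.png

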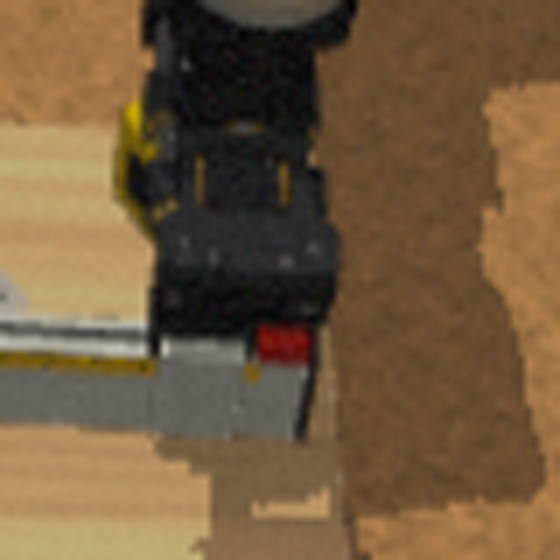

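The picture shows the stop block's edge at crop x≈245 and the red end stop at x≈257. About 3-5 mm remains.

carry_out([
  [0.002, 0, 0, 0, 0],
  [0.003, 0, 0, 0, 0],
  [0.004, 0, 0, 0, 0],
  [0.005, 0, 0, 0, 0],
  [0.006, 0, 0, 0, 0],
  [0.006, 0, 0, 0, 0],
])

```text
t: 7.45
eef_pos: [562.8, 222.5, 284.6]
tcp_rot: [-3.14, 0.005, 1.579]
ft_force: [-3.7, -26.8, 6.0]
opening: 0.265
grip_force: 30.0
```

carry_out([
  [0, 0, 0, 0, 0],
  [0, 0, 0, 0, 0],
  [-0.002, 0, 0, 0, 0.5],
  [-0.002, 0, 0, 0, 0.7],
  [-0.002, 0, 0, 0, 0.7],
  [-0.002, 0, 0, 0, 0.7],
  [-0.002, 0, 0, 0, 0.7],
  [-0.002, 0, 0, 0, 0.7],
  [-0.002, 0, -0.03, 0, 0.7],
  [-0.002, 0, -0.065, 0, 0.7],
  [-0.04, -0.02, -0.065, 0, 0.7],
  [-0.08, -0.04, -0.065, 0, 0.7],
  [-0.12, -0.06, -0.065, 0, 0.7],
  [-0.16, -0.085, -0.065, 0, 0.7],
  [-0.2, -0.109, -0.065, 0, 0.7],
  [-0.2, -0.109, -0.065, 0, 0.7],
  [-0.2, -0.109, -0.065, 0, 0.7],
])

```text
t: 9.57
eef_pos: [455.5, 24.6, 350.0]
tcp_rot: [3.141, -0.0, 1.578]
ft_force: [0.2, 0.6, -0.8]
opening: 0.697
grip_force: 0.0
```

```bash
python3 - <<'E'
from h import *
p,d=env.read_camera("scene");o=p[140:240,310:460];cv2.imwrite("pics/g3.png",cv2.resize(o[:,:,::-1],None,fx=5,fy=5,interpolation=cv2.INTER_CUBIC))
E
```

```text
(no output)
```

View pics/g3.png

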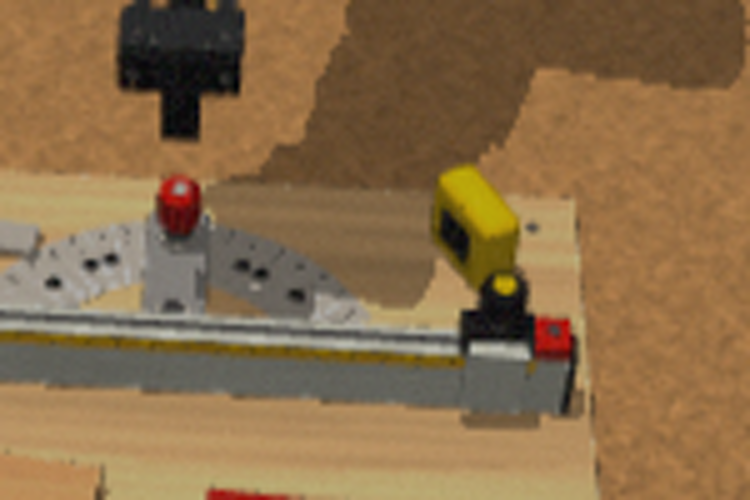

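The stop block now touches the red end stop (crop x≈530), and the finger is centred over the red knob (x≈180). I'll descend and grip.

carry_out([
  [0, 0, 0.04, 0, 0.7],
  [0, 0, 0.08, 0, 0.7],
  [0, 0, 0.1, 0, 0.7],
  [0, 0, 0.111, 0, 0.7],
  [0, 0, 0.111, 0, 0.7],
  [0, 0, 0.111, 0, 0.4],
  [0, 0, 0.111, 0, 0.2],
  [0, 0, 0.111, 0, 0],
  [0, 0, 0.111, 0, 0],
  [0, 0, 0.111, 0, 0],
  [0, 0, 0.111, 0, 0],
  [0, 0, 0.111, 0, 0],
  [0, 0, 0.111, 0, 0],
  [0, 0, 0.111, 0, 0],
])

```text
t: 11.38
eef_pos: [454.1, 24.5, 238.7]
tcp_rot: [-3.138, -0.0, 1.579]
ft_force: [-7.3, -2.0, 7.6]
opening: 0.29
grip_force: 30.0
```

carry_out([
  [0, 0, -0.003, 0, 0],
  [0, 0, -0.006, 0, 0],
  [0, 0, -0.009, 0, 0],
  [0, 0, -0.012, 0, 0],
  [0, 0, -0.012, 0, 0],
  [0, 0, -0.012, 0, 0],
])

```text
t: 12.12
eef_pos: [454.1, 24.5, 249.9]
tcp_rot: [-3.137, -0.0, 1.579]
ft_force: [-5.7, -1.2, -11.3]
opening: 0.292
grip_force: 30.0
```

carry_out([
  [0, 0, -0.001, 0, 0],
  [0, 0, -0.002, 0, 0],
  [0, 0, -0.002, 0, 0],
  [0, 0, -0.002, 0, 0],
])

```text
t: 12.62
eef_pos: [454.2, 24.5, 251.1]
tcp_rot: [-3.136, -0.0, 1.579]
ft_force: [-3.5, -1.6, -28.7]
opening: 0.287
grip_force: 30.0
```

The force stepped up from 11 to 29 N after about 12 mm of travel, so the plunger is at its stop. I'll check with a picture.

```bash
python3 - <<'E'
from h import *
p,d=env.read_camera("scene");o=p[140:240,310:460];cv2.imwrite("pics/g4.png",cv2.resize(o[:,:,::-1],None,fx=5,fy=5,interpolation=cv2.INTER_CUBIC))
s=env.state();print(s["eef_pos"],s["ft_force"],s["opening"],s["grip_force"])
for n in("scene","top"):
    P=pts(n,d if n=="scene" else env.read_camera(n)[1])
    q=P[(P[...,2]>70)&(P[...,2]<78)&(abs(P[...,0]-567)<25)&((abs(P[...,1]-150)<45)|(abs(P[...,1]+130)<80))]
    l=cv2.fitLine(q[:,:2].astype(np.float32),cv2.DIST_HUBER,0,.01,.01).ravel();print(n,np.degrees(np.arctan2(l[1],l[0])))
E
```

```text
[454.23120261  24.48173516 251.1102453 ] [ -2.48258512  -1.62284465 -26.92699738] 0.2867427349131044 29.995424151420593
scene -89.80359
top -89.79488
```

View pics/g4.png

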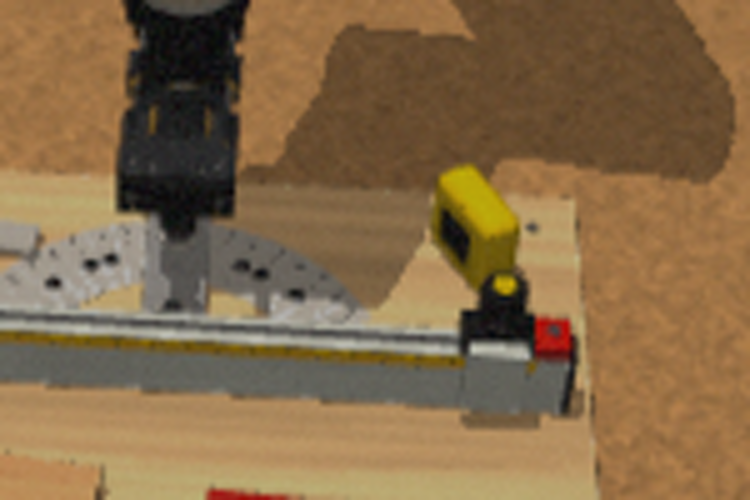

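The picture shows the fingers holding the knob up at about (180,220), the fence unmoved and the stop still at its end. I'll hold briefly to confirm the force is steady.

carry_out([
  [0, 0, 0, 0, 0],
  [0, 0, 0, 0, 0],
  [0, 0, 0, 0, 0],
  [0, 0, 0, 0, 0],
  [0, 0, 0, 0, 0],
  [0, 0, 0, 0, 0],
])

```text
t: 13.48
eef_pos: [454.3, 24.5, 251.1]
tcp_rot: [-3.136, -0.0, 1.579]
ft_force: [-2.9, -1.7, -28.0]
opening: 0.294
grip_force: 30.0
```

```bash
python3 -c "
from cell import env
print(env.job_done())"
```

```text
the job is handed in; nothing more can be done
None
```

The job is handed in (the hand-in gave no verdict): the length stop is against the red end stop, the index plunger is pulled up to its stop and still held by the fingers, and the fence had not visibly swung when last checked.

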